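Clamp a leather-cutting die with the ratchet lever

TASK

Stand the rectangular cutting die flat and square on the bed of the green ratchet clamp, between the jaws, let go of it, and then work the red-handled ratchet lever to and fro to close the jaw on it notch by notch. Once you feel the lever stiffen, give it one more notch (two at most) so that the die is held firmly but not crushed, then let go of everything; never push on the sliding jaw itself, and leave the other dies, the mallet, the bottle and the cup where they are.

Things in the scene. Friction and masses are not known exactly. Their poses are not given: they have to be found in the camera images.
- clamp: Green clamp bolted to the bench. Base 200 x 340 x 30 mm, origin at the centre of its underside on the table, z up; its top is the bed. The sliding jaw closes along the clamp's +y. Nothing stands beside the bed in x. The ratchet gear and lever stand at clamp y below -35 mm, up to 100 mm above the table, apart from the red handle (170 mm).
- bed (a point): Point on the bed (30 mm above the table) below the sliding jaw's starting face; axes as the clamp's. Jaws are 56 mm wide in x, tops 47 mm above the bed. The back jaw's spring pad faces the sliding jaw at y = +70 to +98 mm: a setting that varies and is not measured. A good place for the die's centre is 35 mm along +y from here, 5 mm clear of the sliding jaw.
- ram: Steel sliding jaw with its ram; origin on the bed below its face, axes as the clamp's. Each notch moves it 6 mm along +y, held by a pawl; only the lever may move it. When the die has met the back pad, jaw, die and pad go on moving together against a spring, some 36 N more per notch, felt only as resistance at the lever. Good clamping: 36 to 108 N; over 160 N the die is spoilt.
- wheel_axis (a point): Point on the vertical axis of ratchet wheel and lever, 135 mm above the table (clamp x = 0, y = -85 mm).
- lever_grip (a point): Middle of the upright red handle post: 22 mm diameter, top 35 mm above this point, foot (on the steel arm) 39 mm below; 135 mm above the table, 145 mm from the wheel's axis. Pinch or loosely cage it from above. Push held at the end of a forward swing: under 0.8 N while the jaw runs free, then about 2.5 N more per notch; 3.5 to 8 N is good clamping.
- lever (a joint): Lever angle, rad, anticlockwise from above positive; at 0 it points along the clamp's -x (to the robot). Stops at -0.28 (back) and +0.66 (forward). Swinging forward from below -0.20 to +0.52 or more advances the wheel exactly one notch; swinging back below -0.20 drops the pawl behind the next tooth. The lever stays where it is left.
- die_center (a point): Centre (half-way up) of the rectangular strip-steel cutting die with an orange cross brace: 48 mm along its x, 60 mm along its y, 40 mm high, walls 4 mm, 0.25 to 0.5 kg, standing on the table, z up. It is clamped across its 60 mm length (its y along the clamp's y, either way round), so hold it across its 48 mm width.
- strap_die: Narrow strip-steel die with an orange brace, 28 x 84 x 32 mm, origin at the centre of its underside; leave alone.
- round_die: Round tube die, 58 mm across, 34 mm high, origin at the centre of its underside; leave alone.
- mallet: Mallet (hammer) lying right of the clamp, 240 mm long; leave alone.
- oil_bottle: Yellow bottle, 56 mm across, 130 mm high, origin at its foot; leave alone.
- punch_cup: Blue cup, 72 mm across, 85 mm high, origin at its foot; leave alone.

How it is judged (in metres and radians):
On the way, in this order (a step that is already met when the one before it is completed fails the run):
1. the die stands flat and square on the clamp's bed between the jaws, released (x of die_center in the frame of bed between -0.014 and 0.014 m and y of die_center in the frame of bed between 0.027 and 0.07 m and z of die_center in the frame of bed between 0.015 and 0.024 m and angle between the y axis of die_center and the y axis of bed, either way round below 0.17 rad and contact force between the fingers and die below 0.1 N), for 0.2 s.
2. the lever has been swung forward and the jaw has closed firmly on the die (over 30 N) (contact force between ram and die above 30 N and contact force between the fingers and die below 0.1 N), for 0.2 s.
At the end, for the whole second after the job is handed in: The die stands flat on the clamp's bed (within 5 mm in height), within 16 mm of the jaws' centre line and square within 0.10 rad, at rest, gripped by the sliding jaw with 30 to 115 N (contact force between ram and die between 30 and 115 N and x of die_center in the frame of bed between -0.016 and 0.016 m and z of die_center in the frame of bed between 0.015 and 0.025 m and angle between the y axis of die_center and the y axis of bed, either way round below 0.1 rad and linear speed of die below 0.01 m/s); the robot touches nothing.
It fails at once if the die is overtightened (over 160 N of jaw force) (contact force between ram and die above 160 N).
It fails at once if the robot pushes on the sliding jaw (over 8 N) (contact force between the arm and ram above 8 N).
It fails at once if the fingers push on the sliding jaw (over 8 N) (contact force between the fingers and ram above 8 N).
It fails at once if another die, the mallet, the bottle or the cup is moved by over 25 mm (distance of any of strap_die, round_die, mallet, oil_bottle, punch_cup from where it was at the start of the episode above 0.025 m).
It also fails if it takes over 72 s, if anything falls off the work surface, if the arm or the gripper's body presses on something with over 40 N, if the wrist force passes 120 N, or if a joint passes its speed limit or range.

ROBOT

A 6-joint arm with a two-finger parallel gripper is mounted at the origin on the work surface. World frame = base frame: x ahead of the robot, y to its left, z up, the work surface at z = 0. Lengths are in mm, angles in rad, forces in N, time in s.
With the tool pointing down it reaches from about 350 to 975 mm from the base axis. Payload 7.1 kg.
Tool frame: the origin (TCP) lies midway between the tips of the shut fingers; the grasp point (between the pads) lies 19 mm behind it (ctrl.grasp_offset is the distance from the TCP to the grasp point, in mm); z points along the fingers, y is the line along which they close (so a half turn about z gives the same grasp; the last joint's range is limited). The gripper opens to 88 mm and grips with 3 to 60 N. Pads are 20 mm wide; open, the fingers measure 115 mm over their backs; the gripper's body (75 mm by 178 mm) begins 61 mm behind the grasp point.
Start: joints at [1.255, 0.423, 1.63, -0, 1.089, -0.019], TCP at [182.757, 597.666, 222.675] pointing down, gripper open.
Joint ranges: [-3, 3], [-0.9, 2.11], [0.09, 2.58], [-1.31, 4.45], [0.11, 2.69], [-2.54, 2.54]. Speed limits (rad/s): [2.39, 2.39, 3.01, 3.14, 3.14, 3.14].

INTERFACE

Orientations are given as a rotation vector (axis times angle).
In Python, from workcell import sensors, viewer, ctrl gives the robot as it stands. The module is installed in compiled form; this text tells all that it offers.
- The arm moves only by the shell command python3 -m handwheel 'ROWS'. ROWS is JSON, a list of rows, each a list of 7 numbers: the shift along the tool's x, y, z in mm, then the turn, a rotation vector about the tool's x, y, z in rad, then the closure, from 0 (fully open) to 1 (shut). In form: [[x, y, z, rx, ry, rz, jaw], ...]. A call has 1 to 10 rows; each row shifts and turns the commanded pose from where the row before left it, along the tool's axes as they then stand; what a row does not reach is not made up. A row lasts 1/8 s, in which the tool goes at most 62.5 mm and 10.7 degrees, less where a joint would pass 70% of its speed; a pose out of reach is approached as far as the arm can. A call is refused whole if a number of a shift passes 62.5 or a number of a turn 0.188, either way. A call with a gripper value outside its range is refused whole. The fingers move at their own pace and stop on an object; the grip force is fixed at half the most. Time passes only in rows, so rows that do not move let the fingers close. It gives the time, the measured TCP pose, the force, the opening and the grip force at its end, in the units of the state.
- sensors.get_obs(): the state, without advancing time (a new reading comes with each control period).
- viewer.get_image(name): name is "scene" or "top"; returns a dict with "frame" (384x512x3 uint8, blue, green, red), "fov_y" (degrees; the focal length in pixels is half the picture's height over the tangent of half this angle, whatever the lens; pixels are square), "cx", "cy" (the principal point, pixels), "R" (3x3) and "t" (3): a world point X has camera coordinates R X + t. Camera axes: x right, y down, z forward; pixel columns grow to the right and rows downward; lengths in mm; the calibration is good to about 2 mm. A picture is of the moment at which its call begins. There is no depth.
- ctrl.close_job(): hands the job in; it is judged then, once.
The state is a dict: "t": time; "qpos": joint angles; "qvel": joint speeds; "joint_torque": joint torques, N m; "ee_pos": TCP position; "orientation": TCP orientation; "ft_force": force on the tool from outside, world axes, zero at the start; "moment": the same for the moment, N m; "width": finger opening in mm; "grasp_force": force on a finger pad.
Only numpy, scipy, OpenCV 4.12 (cv2) and the standard library are available. Lean on these libraries where they do the work, as an engineer would, in place of code of your own. Each camera call takes 0.05 s, during which the arm holds its last target. There are 200 camera calls.

## Working session

There is one attempt and no reset: what is moved stays moved. The work goes in short steps, Python scripts to look and compute and a shell command to move; the robot and the scene stay as the last step left them, time stands still between calls to the robot, and variables do not carry over. Pictures are saved under pics/ and viewed, at most 10 in all, crops included, and the job is handed in when it is done.

```bash
mkdir -p pics; python3 - <<'E'
from workcell import sensors, viewer, ctrl
import cv2
o=sensors.get_obs()
print({k:o[k] for k in('t','ee_pos','orientation','ft_force','width')})
for n in('scene','top'):
    im=viewer.get_image(n); cv2.imwrite(f'pics/{n}0.png',im['frame']); print(n,im['fov_y'],im['cx'],im['cy'],im['R'],im['t'])
E
```

```text
{'t': 0.0, 'ee_pos': array([182.60552656, 597.1670679 , 221.94188964]), 'orientation': array([-4.64449662e-01, -3.10686900e+00,  2.28415060e-03]), 'ft_force': array([ 0.04332236,  0.18097759, -0.58632352]), 'width': 87.86458251515019}
scene 51.918364222547666 251.71259691478366 188.5489789788184 [[-4.46013692e-01  8.95026043e-01  4.12052019e-04]
 [ 6.61213979e-01  3.29809547e-01 -6.73811351e-01]
 [-6.03214605e-01 -3.00256634e-01 -7.38903305e-01]] [ 293.87339066 -260.8535456  1505.59566438]
top 50.202483631477115 249.62347510987894 191.58516067355964 [[-0.01548744 -0.99986904 -0.00469565]
 [-0.99296499  0.01593152 -0.11733166]
 [ 0.11739111  0.00284545 -0.99308168]] [ -49.73286886  571.13524564 1196.14633151]
```

View pics/top0.png

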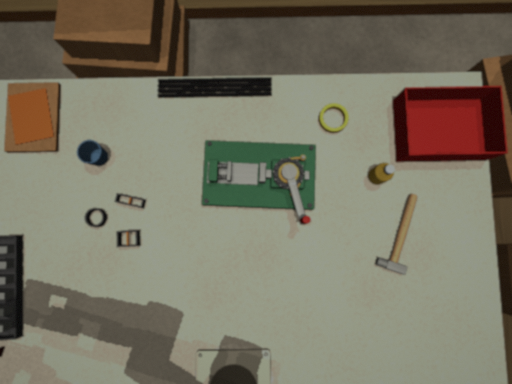

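View pics/scene0.png

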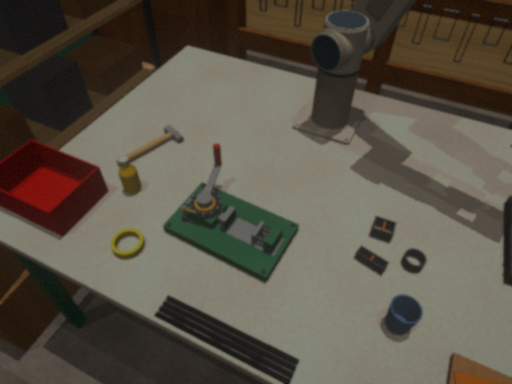

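The top view has world +x up and +y to the left. The clamp is at (260,175), the lever's red handle at (305,219), the rectangular die at (128,238), the strap die at (130,200) and the round die at (96,217). Next I'll measure these.

```bash
cat > h.py <<'E'
from workcell import sensors, viewer, ctrl
import cv2, numpy as np
def get(n):
    im=viewer.get_image(n); im['f']=im['frame'].shape[0]/2/np.tan(np.radians(im['fov_y'])/2); return im
def ray(im,p,z):
    d=im['R'].T@np.array([(p[0]-im['cx'])/im['f'],(p[1]-im['cy'])/im['f'],1]); c=-im['R'].T@im['t']
    return c+d*(z-c[2])/d[2]
def proj(im,X):
    c=im['R']@np.asarray(X,float)+im['t']; return c[:2]/c[2]*im['f']+[im['cx'],im['cy']]
def blobs(m,amin):
    cs,_=cv2.findContours(m.astype(np.uint8),cv2.RETR_EXTERNAL,cv2.CHAIN_APPROX_NONE)
    return [c for c in cs if cv2.contourArea(c)>=amin]
def obs():
    o=sensors.get_obs(); print(round(o['t'],2),o['ee_pos'].round(1),o['orientation'].round(3),o['ft_force'].round(2),round(o['width'],1),round(o['grasp_force'],1)); return o
E
python3 - <<'E'
from h import *
for n in('top','scene'):
    im=get(n); F=im['frame']; H=cv2.cvtColor(F,cv2.COLOR_BGR2HSV); h,s,v=cv2.split(H)
    print(n)
    for c in blobs((h>60)&(h<90)&(s>100)&(v>30),1500):
        r=cv2.boxPoints(cv2.minAreaRect(cv2.convexHull(c))); print('green',r.round(1).tolist()); 
        P=np.array([ray(im,p,30) for p in r]); print(P.round(1).tolist(), np.linalg.norm(np.roll(P,-1,0)-P,axis=1).round(1), P.mean(0).round(1))
    for c in blobs(((h<8)|(h>172))&(s>130)&(v>60),4):
        if cv2.contourArea(c)<300:
            m=c.reshape(-1,2); print('red',m.min(0),m.max(0),m.mean(0),ray(im,m.mean(0),170).round(1),ray(im,m.mean(0),135).round(1))
    for c in blobs((h>=8)&(h<22)&(s>100)&(v>60),3):
        m=c.reshape(-1,2)
        if cv2.contourArea(c)<300: print('orange',m.mean(0).round(1),m.min(0),m.max(0),ray(im,m.mean(0),38).round(1))
im=get('top');F=im['frame']
a=cv2.resize(F[185:255,80:160],None,fx=7,fy=7,interpolation=cv2.INTER_CUBIC); cv2.imwrite('pics/c1.png',a)
im=get('top')
v=im['frame'].max(2)
for c in blobs((v<75)[185:255,80:160],30):
    c=c+[80,185]; r=cv2.minAreaRect(c);b=cv2.boxPoints(r);P=np.array([ray(im,p,40) for p in b])
    print(r,P.mean(0).round(1),np.linalg.norm(np.roll(P,-1,0)-P,axis=1).round(1),np.arctan2(*(np.roll(P,-1,0)-P)[:2,[1,0]].T).round(3))
E
```

```text
top
green [[203.3000030517578, 203.60000610351562], [205.89999389648438, 141.5], [314.29998779296875, 146.0], [311.70001220703125, 208.10000610351562]]
[[536.8, 80.8, 30.0], [727.0, 72.4, 30.0], [707.4, -258.0, 30.0], [518.0, -243.8, 30.0]] [190.4 331.  189.9 325.1] [622.3 -87.2  30. ]
red [302 216] [309 222] [305.5 219.3] [ 478.1 -205.6  170. ] [ 479.7 -210.2  135. ]
orange [127.4 238. ] [126 232] [128 245] [437.4 304.5  38. ]
orange [129.8 200.2] [129 197] [131 203] [549.5 299.5  38. ]
orange [282.2 177.8] [279 172] [286 182] [ 609.7 -157.2   38. ]
orange [299.  158.4] [295 158] [303 159] [ 668.2 -209.2   38. ]
scene
red [214 144] [218 153] [216.45454545 147.90909091] [ 488.7 -199.3  170. ] [ 455.7 -220.9  135. ]
orange [ 13.8 286.7] [  0 270] [ 28 304] [1043.7 -476.3   38. ]
orange [371.9 257.3] [370 255] [374 259] [557.1 306.6  38. ]
orange [127. 257.] [122 255] [132 258] [ 847.2 -277.2   38. ]
orange [129.  234.2] [127 233] [131 235] [ 785.3 -319.4   38. ]
orange [383.8 224.6] [381 221] [386 229] [434.7 308.3  38. ]
orange [187.8 209.8] [182 207] [193 212] [ 637.8 -220.5   38. ]
[... 601 characters left out ...]
511   4] [-1363.9   505.8    38. ]
orange [346.3   4.4] [342   0] [351   9] [-947.4 -232.5   38. ]
orange [337.6   4.5] [335   0] [340   9] [-924.7 -274.    38. ]
orange [318.2   3.6] [314   0] [322   8] [-888.9 -371.1   38. ]
orange [297.9  12. ] [296   0] [300  24] [-743.8 -430.    38. ]
orange [280.9   1.8] [276   0] [285   5] [-819.9 -560.1   38. ]
orange [263.    4.3] [261   0] [264   9] [-748.2 -633.4   38. ]
((119.0, 238.5), (13.0, 4.0), 90.0) [436.4 328.6  40. ] [11.8 38.1 11.8 38.1] [-1.586 -3.12 ]
((137.5, 237.5), (15.0, 3.0), 90.0) [438.5 274.   40. ] [ 8.9 44.   8.8 44. ] [-1.586 -3.125]
((96.0, 217.5), (17.0, 20.0), 90.0) [499.5 398.3  40. ] [59.6 50.5 59.3 50.5] [-1.587 -3.116]
```

View pics/c1.png

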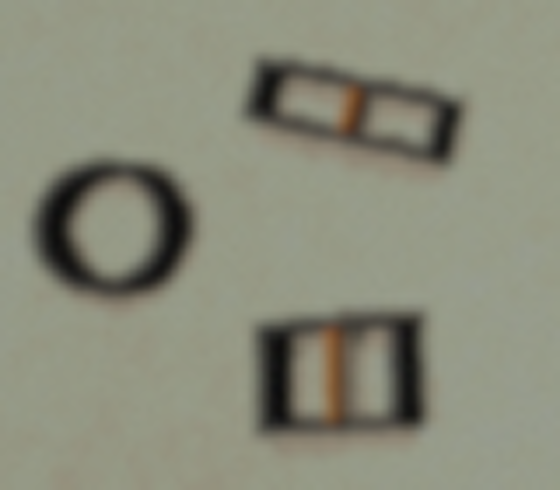

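The crop shows the rectangular die's long axis nearly horizontal, which is along world y. Its brace is centred at pixel (127.9,238.1). Next I'll look closely at the clamp.

```bash
python3 - <<'E'
from h import *
t=get('top');s=get('scene')
a=cv2.resize(t['frame'][130:230,195:325],None,fx=6,fy=6,interpolation=cv2.INTER_CUBIC)
b=cv2.resize(s['frame'][180:285,160:305],None,fx=5.5,fy=5.5,interpolation=cv2.INTER_CUBIC)
cv2.imwrite('pics/c2.png',a);cv2.imwrite('pics/c3.png',b)
E
```

```text
(no output)
```

View pics/c2.png

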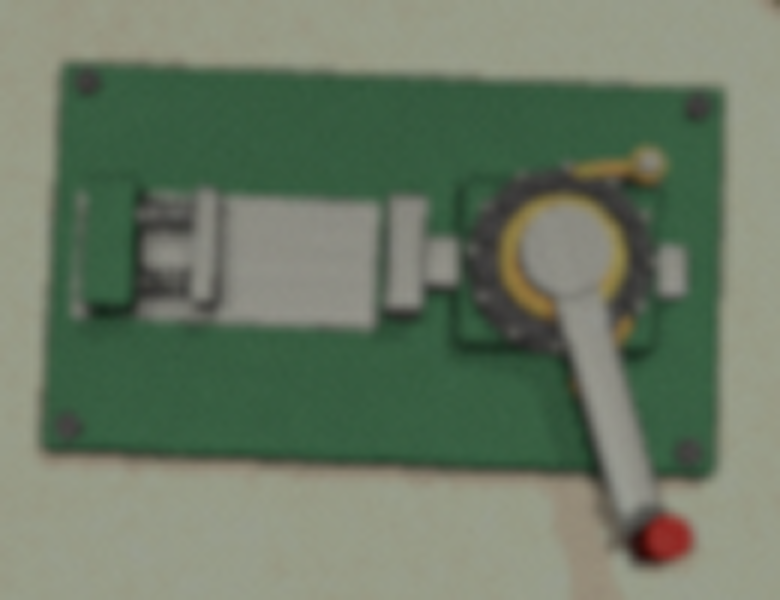

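View pics/c3.png

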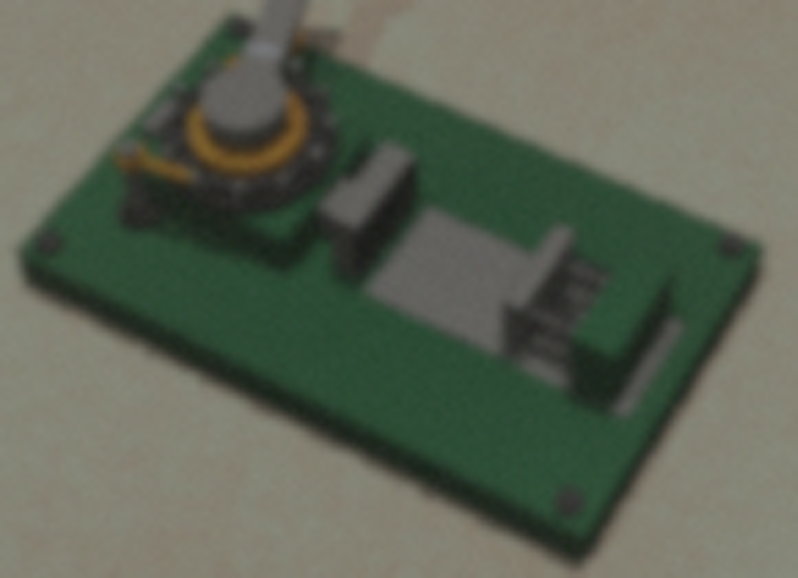

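Top crop: the base corners are (65,65), (722,90), (715,475) and (42,452). The sliding jaw's face edge runs (388,197)–(386,311), the pad's face edge (218,190)–(214,305), and the hub is at (567,250). The scene crop agrees: jaw at (380,180), pad at (540,265).

```bash
python3 - <<'E'
from h import *
t=get('top');s=get('scene')
T=lambda u,v,z:ray(t,((u+.5)/6-.5+195,(v+.5)/6-.5+130),z)
S=lambda u,v,z:ray(s,((u+.5)/5.5-.5+160,(v+.5)/5.5-.5+180),z)
B=np.array([T(65,65,30),T(722,90,30),T(715,475,30),T(42,452,30)])
B2=np.array([S(582,545,30),S(22,258,30),S(235,15,30),S(762,252,30)])
for n,b in(('top',B),('scene',B2)):
    print(n,b.round(0)[:,:2].tolist(),b.mean(0).round(1),np.linalg.norm(np.roll(b,-1,0)-b,axis=1).round(1))
    d=(b[0]-b[1])+(b[3]-b[2]); print('yaw',np.arctan2(-d[0],d[1]))
    e=(b[0]-b[3])+(b[1]-b[2]); print('yaw2',np.arctan2(e[1],e[0]))
print('jaw T',T(388,197,77),T(386,311,77)); print('pad T',T(218,190,77),T(214,305,77))
print('jaw S',S(412,157,77),S(350,230,77)); print('pad S',S(555,228,77),S(505,302,77))
print('hub T',T(567,250,100),'S',S(243,105,100))
print('red top', T(667,535,170))
c=-t['R'].T@t['t'];print('cam',c)
for z in(38,):
  p=[ray(t,((u+.5)/7-.5+80,(v+.5)/7-.5+185),40) for u,v in((258,327),(425,315),(425,425),(260,432))];print(np.round(p,1))
E
```

```text
top [[730.0, 74.0], [712.0, -260.0], [516.0, -250.0], [533.0, 86.0]] [622.7 -87.5  30. ] [334.3 196.1 336.1 197.9]
yaw -0.052790929650206514
yaw2 -0.056484644798303695
scene [[737.0, 78.0], [716.0, -253.0], [517.0, -245.0], [540.0, 90.0]] [627.5 -82.5  30. ] [332.3 198.4 335.1 197.1]
yaw -0.06631971709838644
yaw2 -0.05028901787129811
jaw T [650.37107215 -88.26465796  77.        ] [594.41236815 -86.276395    77.        ]
pad T [655.18453416  -5.62731542  77.        ] [598.68896724  -3.11882188  77.        ]
jaw S [598.63551619 -84.33211964  77.        ] [653.97496201 -89.73478125  77.        ]
pad S [607.23922262   1.16455171  77.        ] [658.78135128  -0.99319011  77.        ]
hub T [ 619.01235568 -172.36237169  100.        ] S [ 623.22685189 -168.06240903  100.        ]
red top [ 479.49324378 -206.29685453  170.        ]
cam [ 425.93012777  -62.22898578 1254.6497332 ]
[[457.7 336.6  40. ]
 [461.7 266.1  40. ]
 [415.6 265.4  40. ]
 [413.7 334.8  40. ]]
```

```bash
python3 -m handwheel '[[-41,-25.5,10,0,0,0,0],[-41,-25.5,10,0,0,0,0],[-41,-25.5,10,0,0,0,0],[-41,-25.5,10,0,0,0,0],[-41,-25.5,10,0,0,0,0],[-41,-25.5,10,0,0,0,0],[-41,-25.5,10,0,0,0,0],[-41,-25.5,10,0,0,0,0]]'; python3 -m handwheel '[[0,0,0,0,0,0.177,0],[0,0,0,0,0,0.177,0],[0,0,0,0,0,0.177,0],[0,0,0,0,0,0.177,0],[0,0,0,0,0,0.177,0],[0,0,0,0,0,0.177,0],[0,0,0,0,0,0.177,0],[0,0,0,0,0,0,0]]'
cat >> h.py <<'E'
from scipy.spatial.transform import Rotation as Rn
def to(x,y,z,yaw):
    "remaining shift in tool axes and rz so that tool y has heading yaw (mod pi)"
    o=obs(); R=Rn.from_rotvec(o['orientation']).as_matrix()
    a=np.arctan2(R[1,1],R[0,1]); d=(yaw-a+np.pi/2)%np.pi-np.pi/2
    print('head',a.round(3),'tilt',R[:2,2].round(3),'shift',(R.T@(np.array([x,y,z])-o['ee_pos'])).round(1),'rz',-d.round(3),'q',o['qpos'].round(2))
E
python3 -c "
from h import *
to(436,306,140,.035)"
```

```text
t: 1.5
ee_pos: [437.9, 305.5, 142.6]
orientation: [0.464, 3.107, 0.001]
ft_force: [0.9, 0.3, -0.6]
width: 87.8
grasp_force: 0.0
t: 2.5
ee_pos: [436.9, 306.7, 142.8]
orientation: [2.18, 2.262, 0.0]
ft_force: [-0.4, 0.4, 0.2]
width: 87.8
grasp_force: 0.0
2.5 [436.9 306.7 142.8] [2.18  2.262 0.   ] [-0.43  0.43  0.23] 87.8 0.0
head 0.037 tilt [0. 0.] shift [-0.7 -0.9  2.8] rz 0.002 q [ 0.59  0.4   1.89 -0.    0.85  0.55]
```

```bash
python3 -m handwheel '[[0,-1,30,0,0,0,0],[0,0,30,0,0,0,0],[0,0,30,0,0,0,0],[0,0,20,0,0,0,0],[0,0,15,0,0,0,0],[0,0,4,0,0,0,0],[0,0,0,0,0,0,0]]'; python3 -m handwheel '[[0,0,0,0,0,0,1],[0,0,0,0,0,0,1],[0,0,0,0,0,0,1],[0,0,0,0,0,0,1],[0,0,0,0,0,0,1],[0,0,0,0,0,0,1],[0,0,0,0,0,0,1],[0,0,0,0,0,0,1]]'
```

```text
t: 3.38
ee_pos: [435.9, 306.7, 13.9]
orientation: [2.181, 2.261, 0.0]
ft_force: [0.6, 0.2, -0.3]
width: 87.6
grasp_force: 0.0
t: 4.38
ee_pos: [436.1, 306.8, 13.9]
orientation: [2.182, 2.26, 0.001]
ft_force: [1.1, -1.0, 2.1]
width: 47.9
grasp_force: 30.0
```

```bash
python3 -m handwheel '[[0,0,-15,0,0,0,1],[0,0,-30,0,0,0,1],[0,0,-40,0,0,0,1],[0,0,-40,0,0,0,1],[0,0,-11,0,0,0,1],[0,0,0,0,0,0,1]]'; python3 -c "
from h import *
to(626.7,-49.2,150,-.056)"
```

```text
t: 5.12
ee_pos: [435.4, 306.4, 149.7]
orientation: [2.182, 2.26, 0.0]
ft_force: [1.2, 0.5, -4.7]
width: 47.7
grasp_force: 30.0
5.12 [435.4 306.4 149.7] [2.182 2.26  0.   ] [ 1.2   0.5  -4.67] 47.7 30.0
head 0.035 tilt [0. 0.] shift [-3.621e+02  1.787e+02 -3.000e-01] rz 0.091 q [0.59 0.39 1.89 0.   0.86 0.56]
```

```bash
python3 -m handwheel '[[-25,12,0,0,0,0,1],[-42,21,0,0,0,0,1],[-42,21,0,0,0,0,1],[-42,21,0,0,0,0,1],[-42,21,0,0,0,0,1],[-42,21,0,0,0,0,1],[-42,21,0,0,0,0,1],[-42,20,0,0,0,0,1],[-33,16,0,0,0,0,1],[-10,4,0,0,0,0.091,1]]'; python3 -m handwheel '[[0,0,0,0,0,0,1],[0,0,0,0,0,0,1]]'; python3 - <<'E'
from h import *
to(626.7,-49.2,80,-.056)
t=get('top')
a=cv2.resize(t['frame'][110:230,195:325],None,fx=5,fy=5,interpolation=cv2.INTER_CUBIC)
cv2.imwrite('pics/c4.png',a)
E
```

```text
t: 6.38
ee_pos: [625.7, -51.0, 146.7]
orientation: [-2.285, -2.152, 0.004]
ft_force: [-0.2, -0.6, -5.6]
width: 47.7
grasp_force: 30.0
t: 6.62
ee_pos: [625.1, -48.3, 148.1]
orientation: [-2.279, -2.159, 0.003]
ft_force: [0.2, 0.1, -5.0]
width: 47.9
grasp_force: 30.0
6.62 [625.1 -48.3 148.1] [-2.279 -2.159  0.003] [ 0.17  0.14 -5.  ] 47.9 30.0
head -0.054 tilt [-0.003  0.   ] shift [-0.8  1.9 68.1] rz 0.002 q [-0.1   0.52  1.67  0.    0.95 -0.04]
```

```bash
python3 -m handwheel '[[-1,2,20,0,0,0,1],[0,0,25,0,0,0,1],[0,0,25,0,0,0,1],[0,0,14,0,0,0,1],[0,0,8,0,0,0,1],[0,0,0,0,0,0,1]]'; python3 - <<'E'
from h import *
s=get('scene')
b=cv2.resize(s['frame'][150:285,160:305],None,fx=4.4,fy=4.4,interpolation=cv2.INTER_CUBIC)
cv2.imwrite('pics/c4.png',b)
E
```

```text
t: 7.42
ee_pos: [628.1, -49.9, 57.3]
orientation: [-2.282, -2.158, 0.001]
ft_force: [-0.2, 0.5, -4.7]
width: 47.6
grasp_force: 30.0
```

View pics/c4.png

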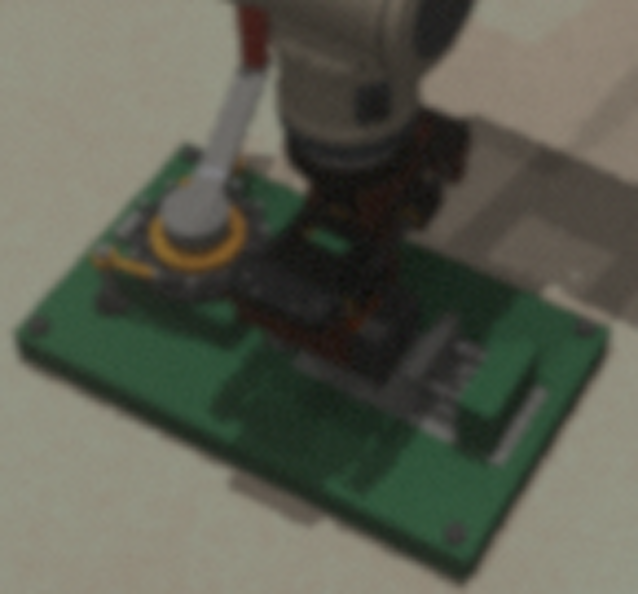

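The die, dark at (370,345), hangs between the jaws. Now I'll lower it onto the bed.

```bash
python3 -m handwheel '[[0,0,6,0,0,0,1],[0,0,4,0,0,0,1],[0,0,2,0,0,0,1],[0,0,1,0,0,0,1],[0,0,0,0,0,0,1],[0,0,0,0,0,0,1]]'
```

```text
t: 8.22
ee_pos: [628.3, -50.0, 44.8]
orientation: [2.283, 2.158, 0.0]
ft_force: [0.4, 0.7, -5.1]
width: 47.8
grasp_force: 30.0
```

```bash
python3 -m handwheel '[[0,0,1,0,0,0,1],[0,0,0.5,0,0,0,1],[0,0,0,0,0,0,1]]'
```

```text
t: 8.6
ee_pos: [628.4, -50.1, 43.9]
orientation: [2.283, 2.158, 0.0]
ft_force: [-2.0, -0.2, 5.7]
width: 47.6
grasp_force: 30.0
```

Contact with the bed: the vertical force went from -5 to +5.7 N. I'll release and go straight up.

```bash
python3 -m handwheel '[[0,0,0,0,0,0,0.4],[0,0,0,0,0,0,0],[0,0,0,0,0,0,0],[0,0,0,0,0,0,0],[0,0,0,0,0,0,0],[0,0,-10,0,0,0,0],[0,0,-40,0,0,0,0],[0,0,-50,0,0,0,0],[0,0,-50,0,0,0,0],[0,0,-10,0,0,0,0]]'; python3 -m handwheel '[[0,-50,0,0,0,0,0],[0,-50,0,0,0,0,0],[0,-50,0,0,0,0,0],[0,0,0,0,0,0,0]]'; python3 - <<'E'
from h import *
obs(); t=get('top');s=get('scene')
a=cv2.resize(t['frame'][130:230,195:325],None,fx=6,fy=6,interpolation=cv2.INTER_CUBIC)
b=cv2.resize(s['frame'][180:285,160:305],None,fx=5.5,fy=5.5,interpolation=cv2.INTER_CUBIC)
cv2.imwrite('pics/c5.png',cv2.resize(np.vstack([a[30:350,50:730],b[100:420,100:780]]),None,fx=.9,fy=.9))
E
```

```text
t: 9.85
ee_pos: [630.5, -50.2, 208.0]
orientation: [2.279, 2.155, 0.008]
ft_force: [-1.0, 0.3, -0.7]
width: 87.8
grasp_force: 0.0
t: 10.35
ee_pos: [474.4, -41.3, 202.4]
orientation: [-2.281, -2.156, 0.004]
ft_force: [0.6, 0.7, -0.0]
width: 87.8
grasp_force: 0.0
10.35 [474.4 -41.3 202.4] [-2.281 -2.156  0.004] [ 0.62  0.68 -0.02] 87.8 0.0
```

View pics/c5.png

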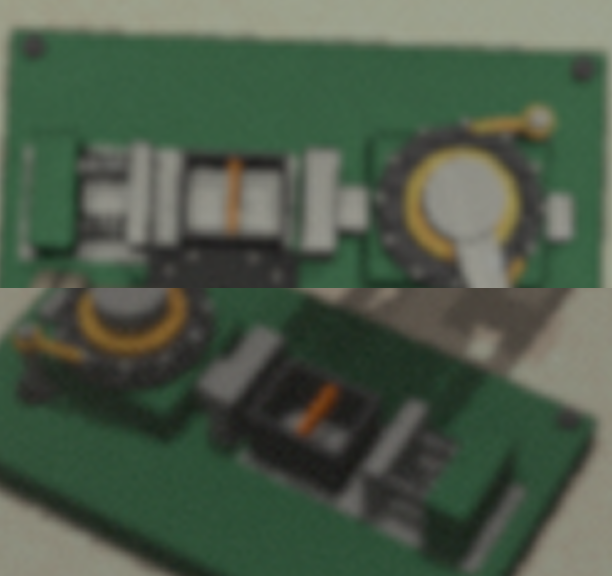

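The die stands square between the jaws, brace centred at (233,195). Next is the lever.

```bash
python3 -m handwheel '[[0,0,0,0,0,0.18,0],[0,0,0,0,0,0.18,0],[0,0,0,0,0,0.18,0],[0,0,0,0,0,0.18,0],[0,0,0,0,0,0.18,0],[0,0,0,0,0,0.18,0],[0,0,0,0,0,0.18,0],[0,0,0,0,0,0.164,0],[0,0,0,0,0,0,0]]'; python3 - <<'E'
from h import *
to(480,-206,202,-1.477)
t=get('top');s=get('scene')
for im in(t,s):
    h,S,v=cv2.split(cv2.cvtColor(im['frame'],cv2.COLOR_BGR2HSV))
    for c in blobs(((h<8)|(h>172))&(S>130)&(v>50),4):
        m=c.reshape(-1,2)
        if cv2.contourArea(c)<300: print(m.min(0),m.max(0),m.mean(0),ray(im,m.mean(0),170).round(1))
p=np.array([ray(t,(305.5,219.3),z) for z in(165,175)]); print(p, proj(s,ray(t,(305.5,219.3),170)),proj(s,[480,-206,170]),proj(s,[480,-206,96]))
E
```

```text
t: 11.58
ee_pos: [480.0, -41.8, 203.1]
orientation: [3.138, 0.145, 0.001]
ft_force: [-0.1, 0.1, -0.7]
width: 87.8
grasp_force: 0.0
11.57 [480.  -41.8 203.1] [3.138e+00 1.450e-01 1.000e-03] [-0.13  0.1  -0.66] 87.8 0.0
head -1.478 tilt [ 0.001 -0.   ] shift [-15.1 163.5   1.1] rz -0.001 q [-0.11  0.24  1.96 -0.    0.94  1.37]
[301 216] [309 222] [305.28571429 219.42857143] [ 477.7 -205.   170. ]
[ 19 168] [ 27 172] [ 23.95238095 170.57142857] [ 805.1 -625.5  170. ]
[214 144] [218 157] [216.51612903 150.29032258] [ 497.5 -194.   170. ]
[[ 478.29256815 -206.25190878  165.        ]
 [ 477.81202437 -204.93017282  175.        ]] [216.39604214 145.08449442] [215.94121056 145.43941285] [217.55178222 163.68453663]
```

```bash
python3 -m handwheel '[[-3,35,0,0,0,0,0],[-4,40,0,0,0,0,0],[-4,45,0,0,0,0,0],[-4,33,0,0,0,0,0],[0,10,0,0,0,0,0],[0,0,0,0,0,0,0]]'; python3 -m handwheel '[[0,0,25,0,0,0,0],[0,0,30,0,0,0,0],[0,0,20,0,0,0,0],[0,0,2,0,0,0,0.6],[0,0,0,0,0,0,0.68],[0,0,0,0,0,0,0.68],[0,0,0,0,0,0,0.68],[0,0,0,0,0,0,0.68],[0,0,0,0,0,0,0.68]]'; python3 -c "
from h import *
to(482.3,-126.3,126,-1.477)
to(495,-242.5,126,-1.477)"
```

```text
t: 12.42
ee_pos: [478.5, -205.5, 203.0]
orientation: [-3.138, -0.143, 0.0]
ft_force: [-0.4, 0.1, -0.9]
width: 87.9
grasp_force: 0.0
t: 13.55
ee_pos: [478.4, -205.4, 126.4]
orientation: [3.138, 0.142, 0.0]
ft_force: [-0.8, 0.7, 0.8]
width: 31.4
grasp_force: 0.0
13.55 [ 478.4 -205.4  126.4] [3.138 0.142 0.   ] [-0.8   0.71  0.77] 31.4 0.0
head -1.48 tilt [ 0. -0.] shift [ 11.1 -78.5   0.4] rz -0.003 q [-0.43  0.41  1.93 -0.    0.8   1.05]
13.55 [ 478.4 -205.4  126.4] [3.138 0.142 0.   ] [-0.8   0.71  0.77] 31.4 0.0
head -1.48 tilt [ 0. -0.] shift [13.2 38.4  0.4] rz -0.003 q [-0.43  0.41  1.93 -0.    0.8   1.05]
```

```bash
python3 -m handwheel '[[0,0,0,0,0,0,0.73],[0.3,-11,0,0,0,0,0.73],[0.3,-11,0,0,0,0,0.73],[0.3,-11,0,0,0,0,0.73],[0.4,-11,0,0,0,0,0.73],[2.7,-10,0,0,0,0,0.73],[2.7,-10,0,0,0,0,0.73],[2.7,-10,0,0,0,0,0.73],[2.7,-8.5,0,0,0,0,0.73],[0,0,0,0,0,0,0.73]]'; python3 - <<'E'
from h import *
to(497,-245,126,-1.477)
s=get('top')
h,S,v=cv2.split(cv2.cvtColor(s['frame'],cv2.COLOR_BGR2HSV))
E
```

```text
t: 14.8
ee_pos: [483.1, -121.5, 126.2]
orientation: [-3.138, -0.144, -0.0]
ft_force: [0.8, -0.2, -0.1]
width: 23.7
grasp_force: 0.0
14.8 [ 483.1 -121.5  126.2] [-3.138 -0.144 -0.   ] [ 0.8  -0.18 -0.07] 23.7 0.0
head -1.479 tilt [0. 0.] shift [  2.6 124.3   0.2] rz -0.002 q [-0.27  0.38  1.97  0.    0.78  1.21]
```

```bash
python3 -m handwheel '[[-3.7,13.2,0,0,0,0,0.73],[-3.7,13.2,0,0,0,0,0.73],[-3.7,13.2,0,0,0,0,0.73],[0.1,14.4,0,0,0,0,0.73],[0.1,14.4,0,0,0,0,0.73],[0.1,14.4,0,0,0,0,0.73],[4.1,13.4,0,0,0,0,0.73],[4.1,13.4,0,0,0,0,0.73],[4.1,13.4,0,0,0,0,0.73],[0,0,0,0,0,0,0.73]]';  python3 - <<'E'
from h import *
to(495.7,-243.8,126,-1.477)
for i in range(3): t=get('top'); obs()
a=cv2.resize(t['frame'][130:230,195:325],None,fx=6,fy=6,interpolation=cv2.INTER_CUBIC); cv2.imwrite('pics/c6.png',a)
E
```

```text
t: 16.1
ee_pos: [496.6, -245.7, 126.4]
orientation: [3.137, 0.142, 0.002]
ft_force: [0.3, -0.2, 1.2]
width: 23.8
grasp_force: 0.1
16.1 [ 496.6 -245.7  126.4] [3.137e+00 1.420e-01 2.000e-03] [ 0.31 -0.19  1.2 ] 23.8 0.1
head -1.481 tilt [ 0.001 -0.001] shift [-0.7 -2.   0.4] rz -0.004 q [-0.48  0.45  1.85 -0.    0.83  1.  ]
16.15 [ 495.9 -245.1  126.2] [3.138e+00 1.420e-01 1.000e-03] [-0.11 -0.28  0.03] 23.5 0.1
16.2 [ 495.6 -244.6  126.1] [3.138 0.142 0.   ] [-1.21 -0.43  0.27] 23.6 0.1
16.25 [ 495.4 -244.4  126.1] [ 3.138  0.143 -0.   ] [ 1.14 -0.82  0.9 ] 23.7 0.2
```

View pics/c6.png

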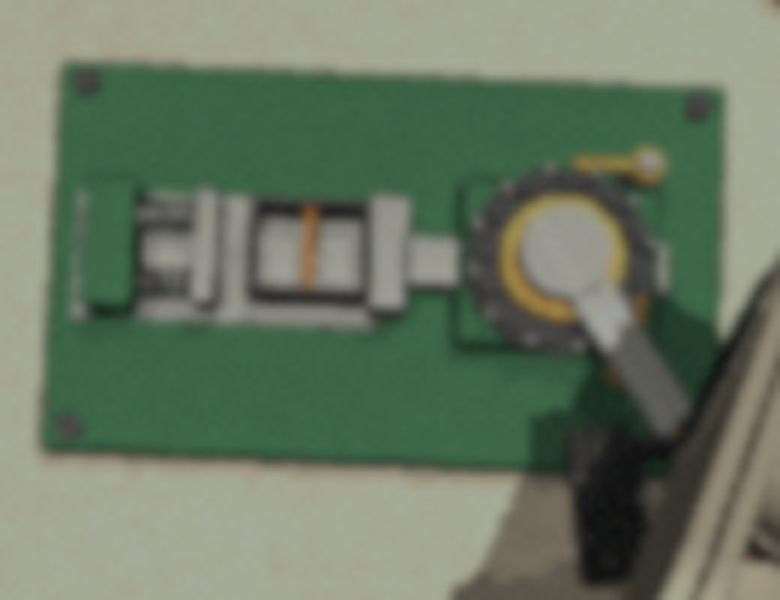

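```bash
cat > feel.py <<'E'
from h import *
F=[];
for i in range(8): viewer.get_image('top'); o=sensors.get_obs(); F.append(o['ft_force'])
d=o['ee_pos'][:2]-[620.5,-170]; th=np.arctan2(d[1],d[0])%(2*np.pi)-np.pi+.056
F=np.array(F); tan=np.array([np.sin(th-.056),-np.cos(th-.056)])
print('t',round(o['t'],2),'pos',o['ee_pos'].round(1),'theta',th.round(3),'F',F.mean(0).round(2),'tangential',(F[:,:2]@tan).mean().round(2),'+-',(F[:,:2]@tan).std().round(2))
E
python3 -m handwheel '[[-4.1,-13.4,0,0,0,0,0.73],[-4.1,-13.4,0,0,0,0,0.73],[-4.1,-13.4,0,0,0,0,0.73],[-0.1,-14.4,0,0,0,0,0.73],[-0.1,-14.4,0,0,0,0,0.73],[-0.1,-14.4,0,0,0,0,0.73],[3.7,-13.2,0,0,0,0,0.73],[3.7,-13.2,0,0,0,0,0.73],[3.7,-13.2,0,0,0,0,0.73],[0,0,0,0,0,0,0.73]]';  python3 feel.py
python3 -m handwheel '[[-3.7,13.2,0,0,0,0,0.73],[-3.7,13.2,0,0,0,0,0.73],[-3.7,13.2,0,0,0,0,0.73],[0.1,14.4,0,0,0,0,0.73],[0.1,14.4,0,0,0,0,0.73],[0.1,14.4,0,0,0,0,0.73],[4.1,13.4,0,0,0,0,0.73],[4.1,13.4,0,0,0,0,0.73],[4.1,13.4,0,0,0,0,0.73],[0,0,0,0,0,0,0.73]]';  python3 feel.py
```

```text
t: 17.5
ee_pos: [483.3, -121.2, 126.2]
orientation: [3.138, 0.144, 0.0]
ft_force: [-0.0, -0.2, 0.0]
width: 23.3
grasp_force: 0.0
t 17.9 pos [ 482.9 -122.2  126.1] theta -0.278 F [-0.1   0.03 -0.17] tangential 0.0 +- 0.4
t: 19.15
ee_pos: [496.6, -245.8, 126.4]
orientation: [3.137, 0.142, 0.002]
ft_force: [0.2, -1.0, 0.8]
width: 24.1
grasp_force: 0.2
t 19.55 pos [ 495.4 -244.1  126.2] theta 0.591 F [ 0.04 -0.15 -0.15] tangential 0.15 +- 0.3
```

```bash

python3 -m handwheel '[[-4.1,-13.4,0,0,0,0,0.73],[-4.1,-13.4,0,0,0,0,0.73],[-4.1,-13.4,0,0,0,0,0.73],[-0.1,-14.4,0,0,0,0,0.73],[-0.1,-14.4,0,0,0,0,0.73],[-0.1,-14.4,0,0,0,0,0.73],[3.7,-13.2,0,0,0,0,0.73],[3.7,-13.2,0,0,0,0,0.73],[3.7,-13.2,0,0,0,0,0.73],[0,0,0,0,0,0,0.73]]' | head -2
python3 -m handwheel '[[-3.7,13.2,0,0,0,0,0.73],[-3.7,13.2,0,0,0,0,0.73],[-3.7,13.2,0,0,0,0,0.73],[0.1,14.4,0,0,0,0,0.73],[0.1,14.4,0,0,0,0,0.73],[0.1,14.4,0,0,0,0,0.73],[4.1,13.4,0,0,0,0,0.73],[4.1,13.4,0,0,0,0,0.73],[4.1,13.4,0,0,0,0,0.73],[0,0,0,0,0,0,0.73]]'|head -2;  python3 feel.py
```

```text
t: 20.8
ee_pos: [483.3, -121.2, 126.2]
t: 22.05
ee_pos: [496.6, -245.7, 126.4]
t 22.45 pos [ 495.4 -244.2  126.2] theta 0.591 F [ 0.08 -0.56  0.13] tangential 0.53 +- 0.48
```

```bash

python3 -m handwheel '[[-4.1,-13.4,0,0,0,0,0.73],[-4.1,-13.4,0,0,0,0,0.73],[-4.1,-13.4,0,0,0,0,0.73],[-0.1,-14.4,0,0,0,0,0.73],[-0.1,-14.4,0,0,0,0,0.73],[-0.1,-14.4,0,0,0,0,0.73],[3.7,-13.2,0,0,0,0,0.73],[3.7,-13.2,0,0,0,0,0.73],[3.7,-13.2,0,0,0,0,0.73],[0,0,0,0,0,0,0.73]]' | head -2
python3 -m handwheel '[[-3.7,13.2,0,0,0,0,0.73],[-3.7,13.2,0,0,0,0,0.73],[-3.7,13.2,0,0,0,0,0.73],[0.1,14.4,0,0,0,0,0.73],[0.1,14.4,0,0,0,0,0.73],[0.1,14.4,0,0,0,0,0.73],[4.1,13.4,0,0,0,0,0.73],[4.1,13.4,0,0,0,0,0.73],[4.1,13.4,0,0,0,0,0.73],[0,0,0,0,0,0,0.73]]'|head -2;  python3 feel.py; python3 - <<'E'
from h import *
t=get('top')
a=cv2.resize(t['frame'][130:230,195:325],None,fx=6,fy=6,interpolation=cv2.INTER_CUBIC); cv2.imwrite('pics/c7.png',a)
E
```

```text
t: 23.7
ee_pos: [483.3, -121.1, 126.2]
t: 24.95
ee_pos: [496.7, -245.6, 126.4]
t 25.35 pos [ 495.6 -244.1  126.2] theta 0.591 F [ 0.67  1.74 -0.19] tangential -1.16 +- 0.38
```

View pics/c7.png

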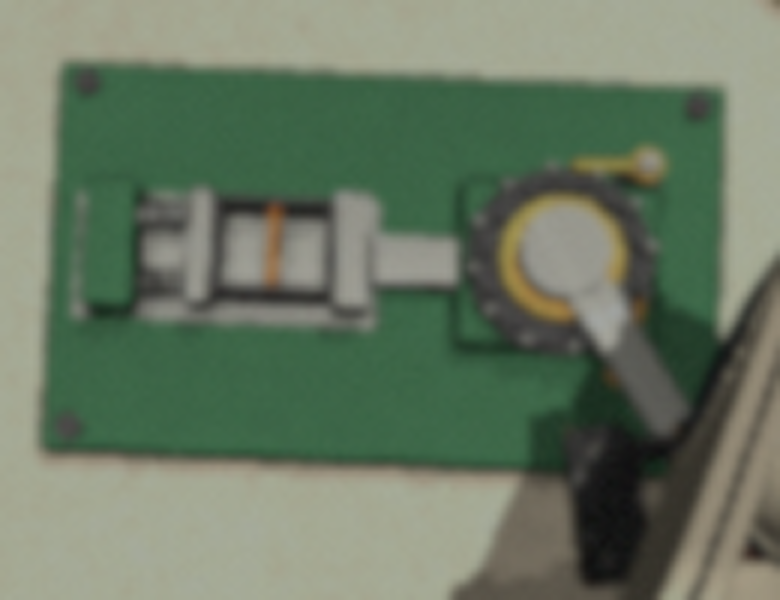

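The jaw, the die and the pad are now touching. The pad edge has moved slightly, from u=218 to 214, and the lever is beginning to stiffen at 1.2 N. One more notch.

```bash

python3 -m handwheel '[[-4.1,-13.4,0,0,0,0,0.73],[-4.1,-13.4,0,0,0,0,0.73],[-4.1,-13.4,0,0,0,0,0.73],[-0.1,-14.4,0,0,0,0,0.73],[-0.1,-14.4,0,0,0,0,0.73],[-0.1,-14.4,0,0,0,0,0.73],[3.7,-13.2,0,0,0,0,0.73],[3.7,-13.2,0,0,0,0,0.73],[3.7,-13.2,0,0,0,0,0.73],[0,0,0,0,0,0,0.73]]' | head -2
python3 -m handwheel '[[-3.7,13.2,0,0,0,0,0.73],[-3.7,13.2,0,0,0,0,0.73],[-3.7,13.2,0,0,0,0,0.73],[0.1,14.4,0,0,0,0,0.73],[0.1,14.4,0,0,0,0,0.73],[0.1,14.4,0,0,0,0,0.73],[4.1,13.4,0,0,0,0,0.73],[4.1,13.4,0,0,0,0,0.73],[4.1,13.4,0,0,0,0,0.73],[0,0,0,0,0,0,0.73]]'|head -2;  python3 feel.py
```

```text
t: 26.65
ee_pos: [483.3, -121.1, 126.2]
t: 27.9
ee_pos: [495.8, -245.5, 126.0]
t 28.3 pos [ 495.2 -244.1  126.1] theta 0.59 F [-1.96  3.05 -0.31] tangential -3.62 +- 0.42
```

3.6 N is at the bottom of the good band (3.5–8 N), so I'll take the allowed second notch, to about 6 N.

```bash

python3 -m handwheel '[[-4.1,-13.4,0,0,0,0,0.73],[-4.1,-13.4,0,0,0,0,0.73],[-4.1,-13.4,0,0,0,0,0.73],[-0.1,-14.4,0,0,0,0,0.73],[-0.1,-14.4,0,0,0,0,0.73],[-0.1,-14.4,0,0,0,0,0.73],[3.7,-13.2,0,0,0,0,0.73],[3.7,-13.2,0,0,0,0,0.73],[3.7,-13.2,0,0,0,0,0.73],[0,0,0,0,0,0,0.73]]' | head -2
python3 -m handwheel '[[-3.7,13.2,0,0,0,0,0.73],[-3.7,13.2,0,0,0,0,0.73],[-3.7,13.2,0,0,0,0,0.73],[0.1,14.4,0,0,0,0,0.73],[0.1,14.4,0,0,0,0,0.73],[0.1,14.4,0,0,0,0,0.73],[4.1,13.4,0,0,0,0,0.73],[4.1,13.4,0,0,0,0,0.73],[4.1,13.4,0,0,0,0,0.73],[0,0,0,0,0,0,0.73]]'|head -2;  python3 feel.py
```

```text
t: 29.55
ee_pos: [483.3, -121.1, 126.2]
t: 30.8
ee_pos: [493.9, -245.0, 125.5]
t 31.2 pos [ 493.5 -244.3  125.5] theta 0.585 F [-3.06  5.69  0.31] tangential -6.46 +- 0.45
```

6.5 N is well inside the band. I'll open the gripper, lift clear and check.

```bash

python3 -m handwheel '[[0,-4,0,0,0,0,0.6],[0,0,0,0,0,0,0.3],[0,0,0,0,0,0,0.2],[0,0,0,0,0,0,0.2],[0,0,-25,0,0,0,0.2],[0,0,-40,0,0,0,0.2],[0,0,-40,0,0,0,0.2],[-40,0,0,0,0,0,0.2],[-40,0,0,0,0,0,0.2],[0,0,0,0,0,0,0.2]]'; python3 - <<'E'
from h import *
t=get('top');s=get('scene')
a=cv2.resize(t['frame'][130:230,195:325],None,fx=5,fy=5,interpolation=cv2.INTER_CUBIC)[:290]
b=cv2.resize(s['frame'][180:285,160:290],None,fx=5,fy=5,interpolation=cv2.INTER_CUBIC)[100:400]
cv2.imwrite('pics/c8.png',np.vstack([a,b]))
E
```

```text
t: 32.45
ee_pos: [413.4, -248.6, 231.4]
orientation: [3.138, 0.138, -0.0]
ft_force: [0.5, 0.2, 0.4]
width: 70.3
grasp_force: 0.0
```

View pics/c8.png

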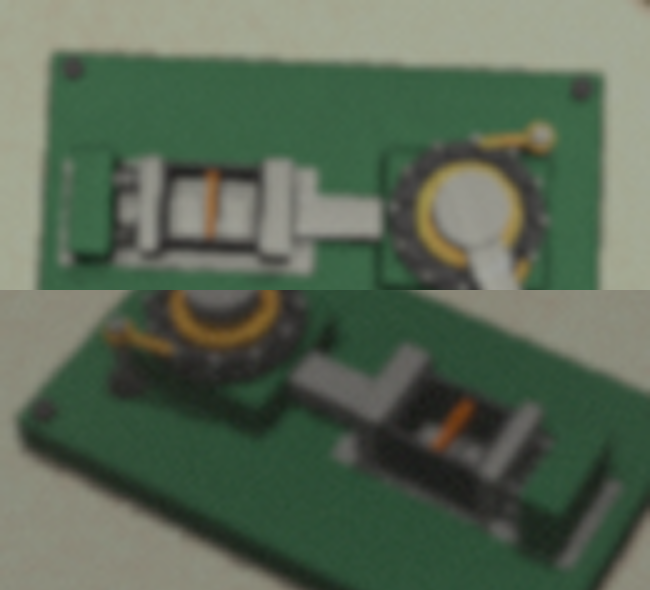

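The die, with its brace at (211,203), is held square and flat between jaw and pad. The pad spring is compressed and the robot is clear of everything.

```bash
python3 -c "
from workcell import ctrl
print(ctrl.close_job())"
```

```text
the job is handed in; nothing more can be done
None
```

I handed the job in: the die stands flat and square between the jaws, clamped two notches after the lever first stiffened (about 6.5 N at the lever, roughly 75 N of jaw force by estimate), and the robot is clear of everything; the hand-in call returned no verdict.

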